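Let the mixing balls out of a tilted bowl past a card

TASK

Set the steel catch tray with the handle on the bench under the outlet corner of the tilted metal bowl. Then take hold of the white card that closes the bowl's mouth and draw it back along the rim, away from the outlet corner, by about 40 mm, so that most of the rim stays blocked and the three steel balls roll out through the narrow gap into the tray; keep hold of the card until all three are in the tray, then let go and leave the card standing on the rim.

Things in the scene. Friction and masses are not known exactly. Their poses are not given: they have to be found in the camera images.
- bowl: Fixed half-round metal bowl, 150 mm wide, tilted on a stand, straight open mouth on its +y side. Axes level: x along the mouth to the low outlet corner, y out of the mouth. Origin: on the bench below the lip's edge where the balls roll off. Lip underside 43 mm or more above the bench; nothing passes y = 0, stand behind y = -40 mm. The rim rises 10 degrees towards -x; the floor also falls to the mouth.
- card: White card on edge across the mouth, loose, 100 g, 164 x 8 x 48 mm on a 12 mm wide foot; on top a grip bar 60 mm long, 14 thick, 30 high. Origin: bar's centre; x along it as bowl x. Shut (at the start) it is at x -74, y -12, z 131 mm in the bowl's frame. Slides in a track to bowl -x, rising 10 degrees (5 mm in 30), gap = slide, and stays where left. A 30 to 48 mm gap lets all balls out in about 3 s.
- tray: Loose open steel tray, 90 x 82 mm, 28 high, 3 mm walls, 180 g, with a solid handle block at its +x end: 52 long, 22 wide (y), 40 high, centre 71 mm from the origin. Origin: centre of the open part's underside; x to the handle. It catches the balls with its handle pointing straight out of the mouth (tray x along bowl y) and its origin about 30 mm out (bowl +y) from the bowl's origin.
- ball_a: one of three plain steel mixing balls, 16 mm across, 17 g, origin at its centre; all three lie in the bowl behind the card, near the bowl's low corner, and roll out by themselves once there is a gap
- ball_b: one of three plain steel mixing balls, 16 mm across, 17 g, origin at its centre; all three lie in the bowl behind the card, near the bowl's low corner, and roll out by themselves once there is a gap
- ball_c: one of three plain steel mixing balls, 16 mm across, 17 g, origin at its centre; all three lie in the bowl behind the card, near the bowl's low corner, and roll out by themselves once there is a gap
Mind the look-alikes: they are no part of the job. What is shaped like the tray but purple is not meant.

How it is judged (in metres and radians):
On the way, in this order (a step that is already met when the one before it is completed fails the run):
1. the tray stands flat on the bench under the outlet, let go, with all three balls still in the bowl (height (world z) of tray below 0.006 m and angle between tray's own z axis and vertical below 0.1 rad and horizontal distance between tray and bowl below 0.06 m and contact force between the fingers and tray below 0.1 N and height (world z) of each of ball_a, ball_b, ball_c above 0.045 m and y of each of ball_a, ball_b, ball_c in the frame of bowl below -0.012 m), for 0.2 s.
2. the card is held by the gripper, drawn back to leave a gap of 20 to 55 mm, and all three balls are in the tray (contact force between the fingers and card above 0.5 N and x of card in the frame of bowl between -0.1281 and -0.0936 m and x of ball_a in the frame of tray between -0.045 and 0.045 m and y of ball_a in the frame of tray between -0.041 and 0.041 m and z of each of ball_a, ball_b, ball_c in the frame of tray below 0.03 m and x of ball_b in the frame of tray between -0.045 and 0.045 m and y of ball_b in the frame of tray between -0.041 and 0.041 m and x of ball_c in the frame of tray between -0.045 and 0.045 m and y of ball_c in the frame of tray between -0.041 and 0.041 m), for 0.2 s.
At the end, for the whole second after the job is handed in: All three balls lie inside the tray, the tray stands flat on the bench (within 6 mm and 6 degrees) at rest, and the card is still standing on the bowl's rim (within 17 degrees of upright, drawn back by less than 70 mm), at rest and let go (x of ball_a in the frame of tray between -0.045 and 0.045 m and y of ball_a in the frame of tray between -0.041 and 0.041 m and z of each of ball_a, ball_b, ball_c in the frame of tray below 0.03 m and x of ball_b in the frame of tray between -0.045 and 0.045 m and y of ball_b in the frame of tray between -0.041 and 0.041 m and x of ball_c in the frame of tray between -0.045 and 0.045 m and y of ball_c in the frame of tray between -0.041 and 0.041 m and height (world z) of tray below 0.006 m and angle between tray's own z axis and vertical below 0.1 rad and not (x of card in the frame of bowl below -0.1428 m or z of card in the frame of bowl above 0.1628 m or z of card in the frame of bowl below 0.1108 m or y of card in the frame of bowl above 0.02 m or y of card in the frame of bowl below -0.04 m) and angle between card's own z axis and vertical below 0.3 rad and linear speed of each of card, tray below 0.02 m/s); the robot touches nothing.
It fails at once if the card is drawn back by more than 70 mm, taken off the rim or knocked off it (x of card in the frame of bowl below -0.1428 m or z of card in the frame of bowl above 0.1628 m or z of card in the frame of bowl below 0.1108 m or y of card in the frame of bowl above 0.02 m or y of card in the frame of bowl below -0.04 m).
It also fails if it takes over 48 s, if anything falls off the work surface, if the arm or the gripper's body presses on something with over 40 N, if the wrist force passes 120 N, or if a joint passes its speed limit or range.

ROBOT

A 6-joint arm with a two-finger parallel gripper is mounted at the origin on the work surface. World frame = base frame: x ahead of the robot, y to its left, z up, the work surface at z = 0. Lengths are in mm, angles in rad, forces in N, time in s.
With the tool pointing down it reaches from about 325 to 1000 mm from the base axis. Payload 5.1 kg.
Tool frame: the origin (TCP) lies midway between the tips of the shut fingers; the grasp point (between the pads) lies 19 mm behind it; z points along the fingers, y is the line along which they close (so a half turn about z gives the same grasp; the last joint's range is limited). The gripper opens to 85 mm and grips with 20 to 120 N. Pads are 22 mm wide; open, the fingers measure 114 mm over their backs; the gripper's body (76 mm by 85 mm) begins 54 mm behind the grasp point. The pads swing forward as they close: fully open they stand 13 mm farther back than shut.
Start: joints at [-1.393, 0.124, 1.65, -0, 1.367, -0.083], TCP at [167.572, -628.016, 231.322] pointing down, gripper open.
Joint ranges: [-2.61, 2.61], [-1.02, 2.33], [0.03, 2.71], [-1.35, 4.49], [0.32, 2.68], [-2.91, 2.91]. Speed limits (rad/s): [2.57, 2.57, 3.14, 3.14, 3.14, 3.14].

INTERFACE

Orientations are given as a rotation vector (axis times angle).
In Python, from bench import ctrl gives the robot as it stands.
- The arm moves only by the tool apply_moves, never from a script. Its argument "rows" is a list of rows, each a list of 2 entries, a list of its own where there are three numbers: the shift along the world's x, y, z in cm, then the turn, a rotation vector about the world's x, y, z in degrees. A call has 1 to 12 rows; each row is the pose to reach, as a shift and turn from the pose commanded when the call began; what a row does not reach only later rows make up. A row lasts 1/10 s, in which the tool goes at most 50 mm and 8.59 degrees, less where a joint would pass 70% of its speed; a pose out of reach is approached as far as the arm can. A call with a gripper value outside its range is refused whole. "grip" is the closure in counts, from 0 (fully open) to 255 (shut), set as the call begins (left out, the last holds). The fingers move at their own pace and stop on an object; the grip force is fixed at half the most. Time passes only in rows, so rows that repeat a pose let the fingers close. It gives the time, the measured TCP pose, the force, the opening and the grip force at its end, in the units of the state.
- ctrl.get_obs(): the state, without advancing time (a new reading comes with each control period).
- ctrl.get_image(name): name is "side" or "top" or "wrist"; returns a dict with "img" (400x640x3 uint8, blue, green, red), "fx", "fy", "cx", "cy" (pixels), "k1" (the pictures are not rectified: a ray, as slopes to the right and down, at radius r is drawn at 1 + k1 r^2 times it, then the intrinsics apply), "cam_to_world" (4x4, takes a point from camera to world coordinates). Camera axes: x right, y down, z forward; pixel columns grow to the right and rows downward; lengths in mm; the calibration is good to about 2 mm. A picture is of the moment at which its call begins. There is no depth.
- ctrl.sign_off(): hands the job in; it is judged then, once.
The state is a dict: "time_s": time; "joints": joint angles; "joint_velocities": joint speeds; "tau": joint torques, N m; "tcp_pos": TCP position; "tool_rot": TCP orientation; "contact_force": force on the tool from outside, world axes, zero at the start; "moment": the same for the moment, N m; "opening": opening from 0.0 (shut) to 1.0 (fully open); "grasp_force": force on a finger pad.
Only numpy, scipy, OpenCV 4.12 (cv2) and the standard library are available. Lean on these libraries where they do the work, as an engineer would, in place of code of your own. Each camera call takes 0.05 s, during which the arm holds its last target. There are 200 camera calls.

## Working session

There is one attempt and no reset: what is moved stays moved. The work goes in short steps, Python scripts to look and compute and a tool call to move; the robot and the scene stay as the last step left them, time stands still between calls to the robot, and variables do not carry over. Pictures are saved under pics/ and viewed, at most 10 in all, crops included, and the job is handed in when it is done.

Besides the shell and the picture viewer there is one more tool, called after "Request:" as name(argument=value, ...) on one line, values as JSON. apply_moves: Moves the arm, as the interface text tells. Its arguments: {"type":"object","properties":{"rows":{"type":"array"},"grip":{"type":"number"}},"required":["rows"]}

```bash
mkdir -p pics; cat > h.py <<'E'
import numpy as np, cv2
from bench import ctrl
def ray(c,u,v):
    xd,yd=(u-c['cx'])/c['fx'],(v-c['cy'])/c['fy']; x,y=xd,yd
    for _ in range(20):
        s=1+c['k1']*(x*x+y*y); x,y=xd/s,yd/s
    T=np.array(c['cam_to_world']); return T[:3,3],T[:3,:3]@np.array([x,y,1.])
def onz(c,u,v,z):
    o,d=ray(c,u,v); return o+d*(z-o[2])/d[2]
def two(c1,p1,c2,p2):
    (o1,d1),(o2,d2)=ray(c1,*p1),ray(c2,*p2)
    s=np.linalg.lstsq(np.c_[d1,-d2],o2-o1,rcond=None)[0]
    a,b=o1+d1*s[0],o2+d2*s[1]; return (a+b)/2,np.linalg.norm(a-b)
def proj(c,P):
    T=np.linalg.inv(np.array(c['cam_to_world'])); p=T[:3,:3]@np.array(P,float)+T[:3,3]
    x,y=p[0]/p[2],p[1]/p[2]; s=1+c['k1']*(x*x+y*y); return np.array([c['fx']*x*s+c['cx'],c['fy']*y*s+c['cy']])
E
python3 - <<'E'
from h import *
import pickle
ims={n:ctrl.get_image(n) for n in('side','top','wrist')}
pickle.dump(ims,open('ims0.pkl','wb'))
for n,c in ims.items():
    cv2.imwrite(f'pics/{n}0.png',c['img']); print(n,np.round(c['cam_to_world'],2).tolist(),c['fx'],c['k1'])
o=ctrl.get_obs(); print(o['time_s'],o['tcp_pos'],o['tool_rot'],o['opening'])
E
```

```text
side [[0.89, -0.23, 0.39, 244.34], [-0.45, -0.49, 0.74, -408.18], [0.02, -0.84, -0.54, 553.72], [0.0, 0.0, 0.0, 1.0]] 393.4272923611272 -0.02324447708143471
top [[0.08, -0.97, 0.21, 340.45], [-1.0, -0.08, 0.02, 174.09], [-0.01, -0.21, -0.98, 1034.31], [0.0, 0.0, 0.0, 1.0]] 387.48943471394347 -0.02275421290777324
wrist [[0.26, -0.93, -0.26, 232.69], [-0.97, -0.25, -0.07, -610.5], [-0.0, 0.27, -0.96, 373.42], [0.0, 0.0, 0.0, 1.0]] 312.2802300310599 -0.05750629988089001
0.15 [ 167.49245014 -627.53432461  230.31415849] [-3.1132727e+00 -4.0829153e-01  6.9594037e-05] 1.0033497054946363
```

View pics/top0.png

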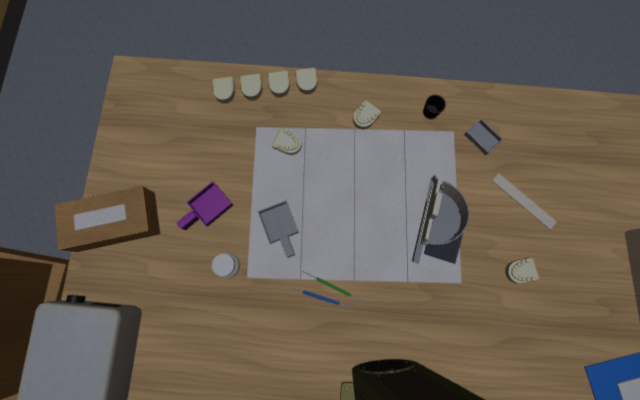

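View pics/side0.png

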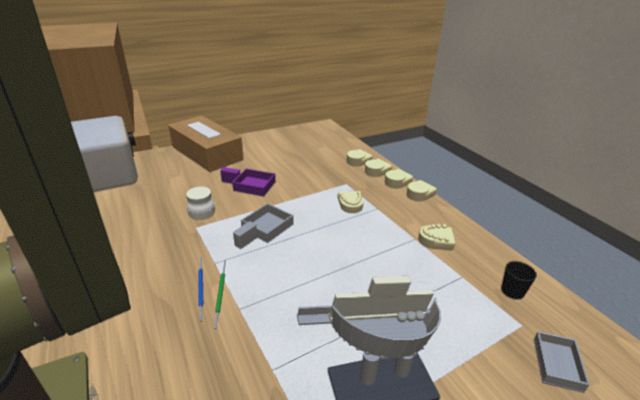

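The top view shows the steel tray with handle at (279,222), handle tip (288,250). The look-alikes are the purple tray at (208,205) and the grey tray without a handle at (483,137). The bowl is at (442,215) with its card bar near (434,215). In the side view the balls are at (410,317), so the outlet corner is at the world +x end and the mouth faces +y.

```bash
python3 - <<'E'
from h import *
import pickle
I=pickle.load(open('ims0.pkl','rb'))
t=I['top']['img'];s=I['side']['img']
f=lambda a,x,y,w,h,k:cv2.resize(a[y:y+h,x:x+w],None,fx=k,fy=k,interpolation=cv2.INTER_CUBIC)
A=f(t,250,195,60,70,5); B=f(t,395,170,80,100,5); C=f(s,290,265,160,100,2.5)
cv=np.zeros((600,800,3),np.uint8); cv[:350,:300]=A; cv[:500,300:700]=B
cv[350:600,0:300]=C[:,:300]if 0 else cv2.resize(C,(300,250)); cv2.imwrite('pics/crop1.png',cv)
cv2.imwrite('pics/crop2.png',f(s,225,200,225,165,3.5))
E
```

```text
(no output)
```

View pics/crop1.png

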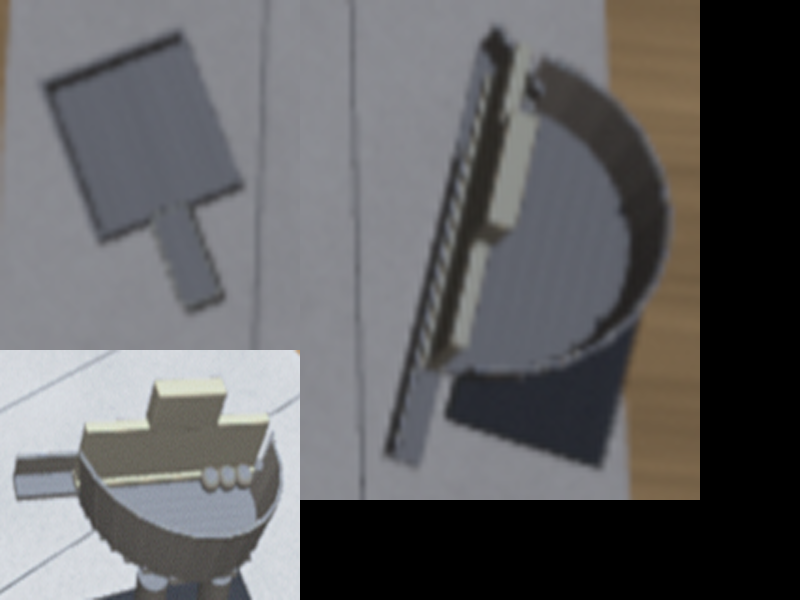

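View pics/crop2.png

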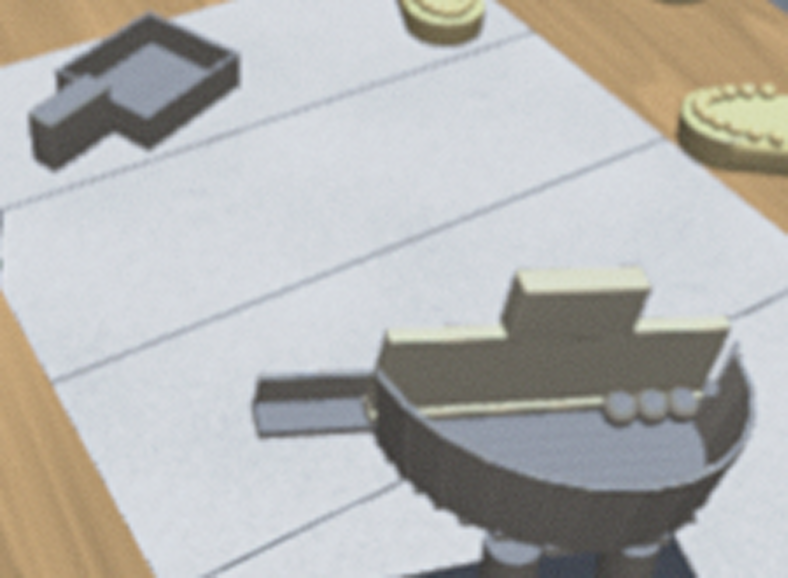

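```bash
python3 - <<'E'
from h import *
import pickle
I=pickle.load(open('ims0.pkl','rb')); T,S=I['top'],I['side']
A=lambda x,y:(250+(x+.5)/5-.5,195+(y+.5)/5-.5)
B=lambda x,y:(395+(x-300+.5)/5-.5,170+(y+.5)/5-.5)
C=lambda x,y:(225+(x+.5)/3.5-.5,200+(y+.5)/3.5-.5)
rim=np.array([onz(T,*A(*p),28) for p in[(45,83),(182,35),(243,187),(102,242)]])
print('tray rim',rim.round(1).tolist(),np.linalg.norm(np.diff(rim,axis=0,append=rim[:1]),axis=1),rim.mean(0))
h=np.array([onz(T,*A(*p),40) for p in[(190,311),(224,297)]]).mean(0); c=rim.mean(0)
d=(h-c)[:2]; print('handle end',h,'len',np.hypot(*d),'yaw',np.degrees(np.arctan2(d[1],d[0])))
e=((rim[2]+rim[3])-(rim[0]+rim[1]))/2; print('yaw rim',np.degrees(np.arctan2(e[1],e[0])))
# side view rim
print('side rim',[onz(S,*C(*p),28).round(1).tolist() for p in[(150,14),(238,60),(150,125)]], 'hend',[onz(S,*C(*p),40).round(1).tolist() for p in[(32,118),(50,130)]])
# bar top corners
names=['lo-in','hi-in','hi-out','lo-out'] # lo = outlet end
for n,pt,ps in[('outlet-bowl',(540,113),(650,289)),('far-bowl',(515,234),(520,292)),('far-out',(487,228),(517,270)),('outlet-out',(510,113),(645,268)),('card outlet end',(530,46),(728,322)),('card far end',(443,363),(388,334))]:
    P,g=two(T,B(*pt),S,C(*ps)); print(n,P.round(1),round(g,1))
E
```

```text
tray rim [[505.8, 351.0, 28.0], [537.6, 281.5, 28.0], [459.8, 241.5, 28.0], [425.1, 311.8, 28.0]] [76.45940597 87.5149194  78.34325716 89.81532447] [482.07890611 296.45460129  28.        ]
handle end [397.24115011 253.32437966  40.        ] len 95.1717440262239 yaw -153.05191045892164
yaw rim -153.46937928828984
side rim [[505.6, 348.0, 28.0], [538.3, 272.1, 28.0], [461.5, 232.0, 28.0]] hend [[394.8, 254.1, 40.0], [401.0, 238.3, 40.0]]
outlet-bowl [568.5 -97.8 137.6] 2.9
far-bowl [508.2 -84.4 149.5] 0.1
far-out [512.1 -72.5 149.2] 4.4
outlet-out [570.8 -85.6 137.1] 4.5
card outlet end [ 612.6 -103.6  102.8] 0.1
card far end [454.1 -61.  126.2] 11.5
```

The crop confirms the choice: the grey steel tray with the solid handle, yaw about -153°. The rim sides measure 77 x 89 mm against 82 x 90 given, and the handle end lies 95 mm out against 97 given. The bar is 61 mm long at about 10° tilt, and the bowl yaw is about -12.5°. I'm moving towards the tray now.

Request:
apply_moves(rows=[[[2.35, 3.65, 0], [0, 0, 8]], [[4.7, 7.3, 0], [0, 0, 16]], [[7.05, 10.95, 0], [0, 0, 24]], [[9.4, 14.6, 0], [0, 0, 32]], [[11.75, 18.25, 0], [0, 0, 40]], [[14.1, 21.9, 0], [0, 0, 48]], [[16.45, 25.55, 0], [0, 0, 56]], [[18.8, 29.2, 0], [0, 0, 64]], [[21.15, 32.85, 0], [0, 0, 72]], [[23.5, 36.5, 0], [0, 0, 80]], [[25.85, 40.15, 0], [0, 0, 88]], [[28.2, 43.8, 0], [0, 0, 96]]], grip=0)

```text
time_s: 1.35
tcp_pos: [450.1, -188.3, 231.2]
tool_rot: [1.773, 2.593, -0.0]
contact_force: [-0.0, -0.7, -1.1]
opening: 0.999
grasp_force: 0.0
```

Request:
apply_moves(rows=[[[-0.3, 3.75, 0], [0, 0, 8]], [[-0.6, 7.5, 0], [0, 0, 16]], [[-0.9, 11.25, 0], [0, 0, 24]], [[-1.2, 15, 0], [0, 0, 32]], [[-1.5, 18.75, 0], [0, 0, 40]], [[-1.8, 22.5, 0], [0, 0, 48]], [[-2.1, 26.25, 0], [0, 0, 56]], [[-2.4, 30, 0], [0, 0, 64]], [[-2.6, 33.75, 0], [0, 0, 72]], [[-2.8, 37.5, 0], [0, 0, 80]], [[-3, 41.25, 0], [0, 0, 88]], [[-3.2, 45, 0], [0, 0, 96]]])

```text
time_s: 2.55
tcp_pos: [417.0, 261.5, 231.1]
tool_rot: [0.741, -3.053, 0.0]
contact_force: [1.2, -0.5, -0.8]
opening: 1.003
grasp_force: 0.0
```

Request:
apply_moves(rows=[[[0, 0, -4], [0, 0, 0]], [[0, 0, -8], [0, 0, 0]], [[0, 0, -8], [0, 0, 0]]])

```text
time_s: 2.85
tcp_pos: [413.3, 258.3, 144.8]
tool_rot: [0.73, -3.043, 0.004]
contact_force: [0.6, -0.2, -0.8]
opening: 1.002
grasp_force: 0.0
```

```bash
python3 - <<'E'
from h import *
import pickle
from scipy.spatial.transform import Rotation as R
o=ctrl.get_obs(); M=R.from_rotvec(o['tool_rot']).as_matrix()
print(o['time_s'],o['tcp_pos'],np.degrees(np.arctan2(M[1,0],M[0,0])),M[:,2].round(3),o['joints'])
I={n:ctrl.get_image(n) for n in('wrist','top')}; pickle.dump(I,open('ims1.pkl','wb'))
w=I['wrist']['img']; cv2.imwrite('pics/w1.png',w)
E
```

```text
2.85 [413.254167   258.34808689 144.82139048] -153.01048574480566 [-0.011 -0.006 -1.   ] [ 4.48522936e-01 -1.63956817e-01  2.08328199e+00 -2.68122101e-05
  1.23500186e+00 -1.59331862e+00]
```

View pics/w1.png

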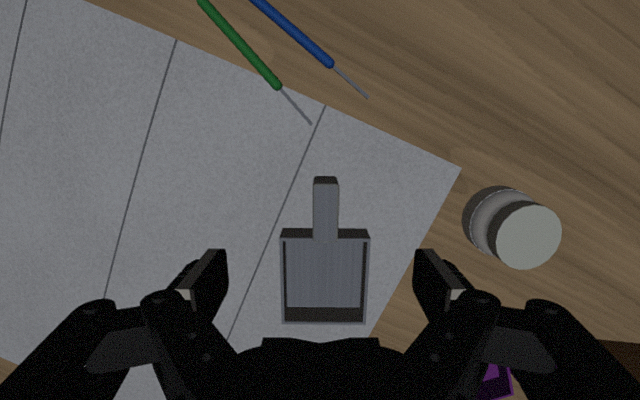

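The wrist view shows the tray below: rim corners (280,229), (369,229), (367,324), (282,324), and handle top end at (314..338,183). The white jar at (515,228) is clear of the handle.

```bash
python3 - <<'E'
from h import *
import pickle
I=pickle.load(open('ims1.pkl','rb')); W=I['wrist']
r=np.array([onz(W,*p,28) for p in[(280,229),(369,229),(367,324),(282,324)]])
print(r.round(1).tolist(),np.linalg.norm(np.diff(r,axis=0,append=r[:1]),axis=1).round(1),r.mean(0).round(1))
e=(r[0]+r[1]-r[2]-r[3])/2; yaw=np.arctan2(e[1],e[0]); print('yaw',np.degrees(yaw))
h=(onz(W,314,183,40)+onz(W,338,183,40))/2; m=r.mean(0); print('hend',h.round(1),np.hypot(*(h-m)[:2]))
u=np.array([np.cos(yaw),np.sin(yaw)]); print('handle c',m[:2]+71*u, h[:2]-26*u)
im=W['img'];
for v in (195,205,215,224):
    print(v,im[v,305:348].mean(1).astype(int).tolist())
o=ctrl.get_obs(); print(o['tcp_pos'],o['time_s'])
E
```

```text
[[455.2, 240.0, 28.0], [419.3, 310.3, 28.0], [505.9, 357.2, 28.0], [543.5, 283.4, 28.0]] [78.9 98.5 82.9 98.4] [481.  297.7  28. ]
yaw -152.70119351426786
hend [397.7 255.9  40. ] 93.19115718819515
handle c [417.89519345 265.16007299] [420.80465988 267.84044113]
195 [117, 123, 125, 123, 129, 124, 129, 104, 71, 84, 89, 87, 93, 86, 89, 85, 88, 87, 87, 88, 90, 93, 91, 89, 86, 91, 90, 91, 88, 84, 90, 91, 81, 73, 102, 130, 129, 126, 128, 126, 126, 122, 121]
205 [124, 125, 125, 125, 124, 125, 122, 102, 72, 86, 89, 90, 89, 93, 90, 89, 86, 92, 89, 87, 88, 91, 89, 96, 87, 91, 86, 88, 86, 89, 90, 88, 82, 80, 102, 127, 121, 125, 126, 125, 123, 124, 128]
215 [123, 125, 117, 121, 122, 126, 124, 104, 71, 82, 82, 88, 90, 90, 88, 83, 90, 88, 87, 89, 88, 93, 90, 91, 87, 87, 92, 87, 88, 92, 88, 85, 78, 90, 119, 129, 123, 119, 120, 125, 123, 120, 123]
224 [121, 124, 122, 120, 119, 123, 122, 98, 79, 81, 87, 88, 90, 87, 87, 87, 93, 83, 88, 88, 93, 92, 89, 89, 82, 89, 90, 91, 85, 91, 84, 86, 71, 98, 125, 124, 124, 127, 128, 124, 122, 123, 123]
[417.13095939 259.73712879 151.0717711 ] 2.95
```

Request:
apply_moves(rows=[[[0, 0.4, -4], [0, 0, 0]], [[0, 0.4, -8], [0, 0, 0]], [[0, 0.4, -11], [0, 0, 0]], [[0, 0.4, -13], [0, 0, 0]], [[0, 0.4, -14.5], [0, 0, 0]], [[0, 0.4, -14.5], [0, 0, 0]], [[0, 0.4, -14.5], [0, 0, 0]]])

```text
time_s: 3.65
tcp_pos: [419.5, 264.7, 8.6]
tool_rot: [-0.73, 3.052, 0.001]
contact_force: [0.3, -0.2, -0.2]
opening: 0.997
grasp_force: 0.0
```

Request:
apply_moves(rows=[[[0, 0, 0], [0, 0, 0]], [[0, 0, 0], [0, 0, 0]], [[0, 0, 0], [0, 0, 0]], [[0, 0, 0], [0, 0, 0]], [[0, 0, 0], [0, 0, 0]], [[0, 0, 0], [0, 0, 0]], [[0, 0, 0], [0, 0, 0]], [[0, 0, 0], [0, 0, 0]], [[0, 0, 0], [0, 0, 0]], [[0, 0, 0], [0, 0, 0]]], grip=255)

```text
time_s: 4.65
tcp_pos: [418.0, 264.2, 6.8]
tool_rot: [-0.732, 3.054, 0.0]
contact_force: [-0.9, -1.6, 4.9]
opening: 0.245
grasp_force: 59.7
```

Request:
apply_moves(rows=[[[0, 0, 2], [0, 0, 0]], [[0, 0, 4], [0, 0, 0]], [[1.2, -0.9, 5], [0, 0, -6]], [[2.4, -1.8, 5], [0, 0, -12]], [[3.9, -2.9, 5], [0, 0, -19]], [[5.4, -4, 5], [0, 0, -27]], [[7, -5.2, 5], [0, 0, -35]], [[8.6, -6.4, 5], [0, 0, -43]], [[10.2, -7.6, 5], [0, 0, -51]], [[11.8, -8.8, 5], [0, 0, -59]]])

```text
time_s: 5.65
tcp_pos: [535.1, 175.2, 54.9]
tool_rot: [-0.876, -3.015, 0.002]
contact_force: [-0.2, -0.4, -1.5]
opening: 0.246
grasp_force: 58.9
```

Request:
apply_moves(rows=[[[1.5, -1.1, 0], [0, 0, -8]], [[3, -2.2, 0], [0, 0, -16]], [[4.5, -3.3, 0], [0, 0, -24]], [[6, -4.4, 0], [0, 0, -32]], [[7.5, -5.5, 0], [0, 0, -40]], [[9, -6.6, 0], [0, 0, -48]], [[10.1, -7.6, 0], [0, 0, -56]], [[11, -8.4, 0], [0, 0, -64]], [[11.6, -8.8, 0], [0, 0, -70.5]], [[11.6, -8.8, 0], [0, 0, -70.5]], [[11.6, -8.8, 0], [0, 0, -70.5]], [[11.6, -8.8, 0], [0, 0, -70.5]]])

```text
time_s: 6.85
tcp_pos: [650.7, 88.3, 55.6]
tool_rot: [-2.448, -1.967, 0.002]
contact_force: [-0.9, -0.0, -1.6]
opening: 0.251
grasp_force: 58.9
```

```bash
python3 - <<'E'
from h import *
import pickle
from scipy.spatial.transform import Rotation as R
o=ctrl.get_obs(); M=R.from_rotvec(o['tool_rot']).as_matrix()
print(o['time_s'],o['tcp_pos'],np.degrees(np.arctan2(M[1,0],M[0,0])),o['grasp_force'],o['joints'].round(2) if hasattr(o['joints'],'round') else o['joints'])
I={n:ctrl.get_image(n) for n in('side','top','wrist')}; pickle.dump(I,open('ims2.pkl','wb'))
f=lambda a,x,y,w,h,k:cv2.resize(a[y:y+h,x:x+w],None,fx=k,fy=k,interpolation=cv2.INTER_CUBIC)
a=f(I['side']['img'],290,180,200,180,2); b=f(I['top']['img'],360,130,120,150,4)
cv=np.zeros((600,800,3),np.uint8); cv[:360,:400]=a[:360,:400]; cv[:600,400:800]=b[:600,:400]; cv[360:,:384]=cv2.resize(I['wrist']['img'],(384,240)); cv2.imwrite('pics/c3.png',cv)
E
```

```text
6.85 [650.74445423  88.29329316  55.56259367] 77.5534367949681 58.87568771839142 [0.05 0.3  1.76 0.   1.08 0.27]
```

View pics/c3.png

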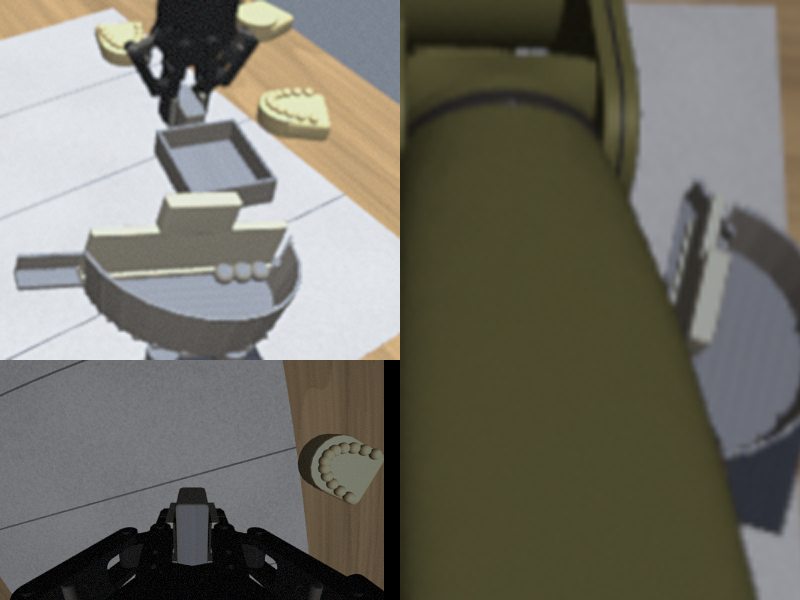

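The tray is held level. In the crop (side image, offset 290,180, scale 2) its rim corners are (155,131), (235,121), (277,180) and (203,204). The three balls are still in the bowl.

```bash
python3 - <<'E'
from h import *
import pickle
I=pickle.load(open('ims2.pkl','rb')); S=I['side']
D=lambda x,y:(290+(x+.5)/2-.5,180+(y+.5)/2-.5)
r=np.array([onz(S,*D(*p),77) for p in[(155,131),(235,121),(277,180)]])
print(r.round(1).tolist(),np.linalg.norm(np.diff(r,axis=0),axis=1))
c=(r[0]+r[2])/2; print('centre',c); t=np.array([650.7,88.3]); b=np.array([.216,.976])
print('expected centre from tool',t-71*b, 'offset bowl axes', (c[:2]-t)@np.array([.976,-.216]),(c[:2]-t)@b)
# bowl origin check: lower lip end / card outlet bottom end in side view vs estimated
o=np.array([612.2,-88.8]); print('proj bar top centre',proj(S,[540,-85,146]),'proj origin lip z50',proj(S,[*o,50]),proj(I['top'],[*o,50]))
E
```

```text
[[601.3, 62.8, 77.0], [680.3, 41.9, 77.0], [662.1, -41.5, 77.0]] [81.67151682 85.36809494]
centre [631.7139713   10.64571319  77.        ]
expected centre from tool [635.364  19.004] offset bowl axes -1.7570380578716123 -79.89156612890311
proj bar top centre [391.28496778 278.30738625] proj origin lip z50 [420.7506642  308.33994689] [428.84297721 183.66111726]
```

Request:
apply_moves(rows=[[[0, 0, -2], [0, 0, 0]], [[0, 0, -4], [0, 0, 0]], [[0, 0, -4.4], [0, 0, 0]], [[-0.3, -1.2, -4.4], [0, 0, 0]], [[-0.6, -2.7, -4.4], [0, 0, 0]], [[-0.9, -4.2, -4.4], [0, 0, 0]], [[-1.3, -5.7, -4.4], [0, 0, 0]], [[-1.6, -7, -4.4], [0, 0, 0]], [[-1.7, -7.6, -4.4], [0, 0, 0]], [[-1.7, -7.6, -4.4], [0, 0, 0]], [[-1.7, -7.6, -4.8], [0, 0, 0]], [[-1.7, -7.6, -5], [0, 0, 0]]])

```text
time_s: 8.2
tcp_pos: [634.9, 12.3, 6.9]
tool_rot: [2.45, 1.966, -0.0]
contact_force: [-6.5, -0.1, 11.5]
opening: 0.248
grasp_force: 60.8
```

Request:
apply_moves(rows=[[[0, 0, 0], [0, 0, 0]], [[0, 0, 0], [0, 0, 0]], [[0, 0, 0], [0, 0, 0]]])

```text
time_s: 8.5
tcp_pos: [634.9, 12.3, 6.9]
tool_rot: [2.45, 1.966, 0.001]
contact_force: [-2.6, -0.4, 5.0]
opening: 0.25
grasp_force: 59.8
```

```bash
python3 - <<'E'
from h import *
S=ctrl.get_image('side'); o=ctrl.get_obs(); print(o['time_s'],o['tcp_pos'],o['contact_force'])
cv2.imwrite('pics/c4.png',cv2.resize(S['img'][200:370,280:480],None,fx=3.5,fy=3.5,interpolation=cv2.INTER_CUBIC))
E
```

```text
8.55 [634.89889702  12.35048824   6.86224538] [-2.23774044  0.12830663  5.18511076]
```

View pics/c4.png

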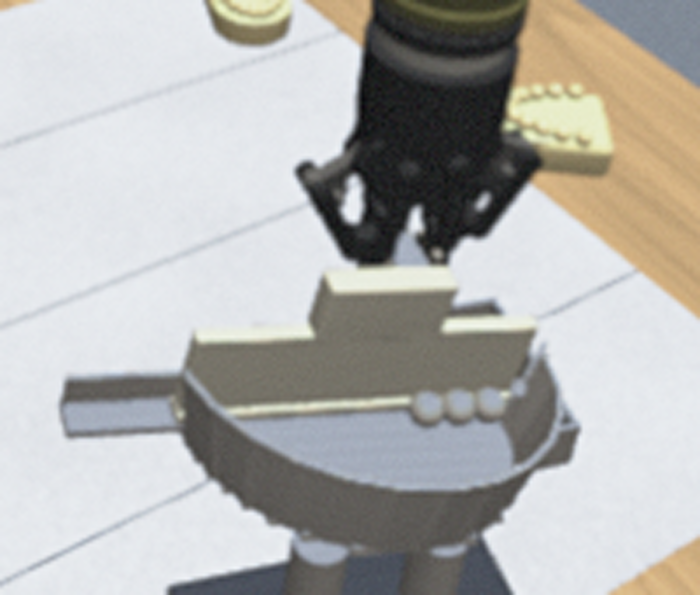

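The side view shows the tray's corner at (578,425) in the crop, beside the outlet, and the three balls still behind the card. I'm letting go of the tray and rising.

Request:
apply_moves(rows=[[[0, 0, 0], [0, 0, 0]], [[0, 0, 0], [0, 0, 0]], [[0, 0, 0], [0, 0, 0]], [[0, 0, 0], [0, 0, 0]], [[0, 0, 0], [0, 0, 0]], [[0, 0, 0], [0, 0, 0]], [[0, 0, 0], [0, 0, 0]], [[0, 0, 0], [0, 0, 0]]], grip=0)

```text
time_s: 9.35
tcp_pos: [634.6, 12.0, 6.3]
tool_rot: [2.451, 1.965, 0.0]
contact_force: [-0.0, -0.6, -0.0]
opening: 1.002
grasp_force: 0.0
```

Request:
apply_moves(rows=[[[0, 0, 1], [0, 0, 0]], [[0, 0, 2.5], [0, 0, 0]], [[0, 0, 5], [0, 0, 0]], [[0, 0, 9], [0, 0, 0]], [[0, 0, 13.5], [0, 0, 0]], [[0, 0, 18], [0, 0, 0]], [[0, 0, 21.5], [0, 0, 0]]])

```text
time_s: 10.05
tcp_pos: [635.4, 11.9, 226.9]
tool_rot: [2.448, 1.963, 0.006]
contact_force: [0.5, 0.2, -0.8]
opening: 0.999
grasp_force: 0.0
```

Request:
apply_moves(rows=[[[-0.8, -0.8, 0], [0, 0, -8]], [[-1.6, -1.6, 0], [0, 0, -16]], [[-2.4, -2.4, 0], [0, 0, -24]], [[-3.2, -3.2, 0], [0, 0, -32]], [[-4.1, -4.1, 0], [0, 0, -40]], [[-5, -5, 0], [0, 0, -48]], [[-6, -6, 0], [0, 0, -56]], [[-7, -7, 0], [0, 0, -64]], [[-8, -8, 0], [0, 0, -72]], [[-9, -9, 0], [0, 0, -80]], [[-9.7, -9.7, 0], [0, 0, -88]], [[-9.7, -9.7, 0], [0, 0, -90]]], grip=135)

```text
time_s: 11.25
tcp_pos: [537.1, -85.8, 223.2]
tool_rot: [3.121, -0.35, 0.004]
contact_force: [-0.6, 0.6, -0.9]
opening: 0.473
grasp_force: 0.0
```

Request:
apply_moves(rows=[[[0, 0, 0], [0, 0, 0]], [[0, 0, 0], [0, 0, 0]], [[0, 0, 0], [0, 0, 0]]])

```text
time_s: 11.55
tcp_pos: [537.7, -84.9, 221.9]
tool_rot: [3.123, -0.342, 0.001]
contact_force: [0.2, -0.0, -0.1]
opening: 0.475
grasp_force: 0.0
```

```bash
python3 - <<'E'
from h import *
import pickle
I={n:ctrl.get_image(n) for n in('side','wrist')}; pickle.dump(I,open('ims3.pkl','wb'))
o=ctrl.get_obs(); print(o['time_s'],o['tcp_pos'],o['contact_force'],o['opening'],o['joints'])
cv2.imwrite('pics/w5.png',I['wrist']['img'])
E
```

```text
11.65 [537.70664476 -84.85288939 221.58565536] [0.34971661 0.29211449 0.29700883] 0.47362727701411766 [-2.55136504e-01 -1.04465938e-01  1.89674530e+00 -3.89673491e-06
  1.34902092e+00  1.53411648e+00]
```

View pics/w5.png

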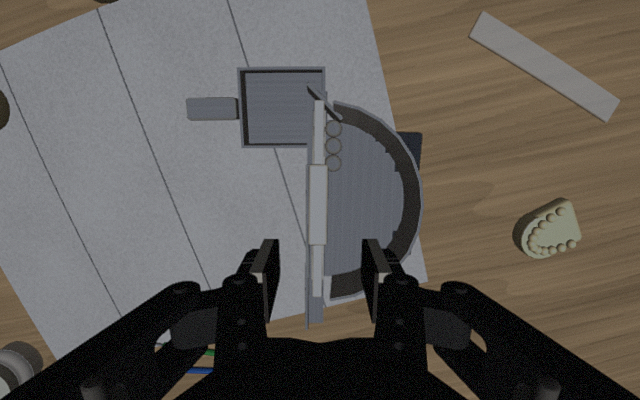

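The wrist view shows the bar top at x 309..327, y 165..244, and the balls at (334,129), (333,146) and (333,162). The tray is at (238..325, 68..148) with its handle pointing out of the mouth. The fingers straddle the bar.

```bash
python3 - <<'E'
from h import *
import pickle
I=pickle.load(open('ims3.pkl','rb')); W=I['wrist']
bx=np.array([.976,-.216]);by=np.array([.216,.976])
a=onz(W,318.5,165,140.5); b=onz(W,318,244,151)
print('outlet end',a.round(1),'far end',b.round(1),np.linalg.norm(a-b),'yaw',np.degrees(np.arctan2(*(a-b)[[1,0]])))
for v in (175,205,235):
    g=W['img'][v,295:345].mean(1).astype(int); print(v,g.tolist())
c=(a+b)/2; ctr=c[:2]-2.6*bx; org=ctr+74*bx+12*by; print('bar ctr',ctr,'bowl org',org)
r=np.array([onz(W,*p,28) for p in[(238,69),(324,67),(242,148)]]); print('tray',r.round(1).tolist()); t=(r[1]+r[2])/2
d=t[:2]-org; print('tray c',t,'in bowl',d@bx,d@by)
E
```

```text
outlet end [568.9 -90.9 140.5] far end [513.1 -78.2 151. ] 58.15832606677858 yaw -12.837657280605502
175 [136, 132, 136, 131, 137, 136, 135, 134, 132, 137, 126, 100, 98, 86, 105, 129, 142, 142, 140, 140, 141, 141, 143, 139, 142, 141, 142, 140, 144, 139, 139, 131, 108, 77, 95, 94, 99, 97, 99, 96, 100, 96, 97, 95, 100, 95, 96, 100, 99, 98]
205 [136, 134, 134, 130, 137, 137, 139, 138, 139, 138, 124, 104, 97, 95, 114, 134, 140, 142, 141, 141, 140, 143, 140, 141, 139, 142, 141, 141, 143, 142, 136, 118, 101, 98, 101, 96, 97, 101, 98, 95, 99, 97, 94, 95, 100, 95, 98, 103, 99, 96]
235 [136, 135, 137, 137, 137, 136, 117, 95, 121, 137, 128, 101, 92, 98, 124, 134, 145, 141, 144, 142, 142, 143, 141, 143, 139, 145, 142, 144, 142, 141, 130, 109, 88, 96, 99, 93, 99, 95, 97, 96, 95, 93, 99, 98, 97, 99, 98, 100, 96, 99]
bar ctr [538.44098367 -83.99589896] bowl org [613.25698367 -88.26789896]
tray [[665.5, -28.0, 28.0], [648.0, -113.6, 28.0], [587.4, -10.2, 28.0]]
tray c [617.69553814 -61.93133242  28.        ] in bowl -1.3566692103442903 26.6632167064075
```

Request:
apply_moves(rows=[[[0.1, 0, -2.5], [0, 0, 0]], [[0.1, 0, -5], [0, 0, 0]], [[0.1, 0, -7], [0, 0, 0]], [[0.1, 0, -9], [0, 0, 0]], [[0.1, 0, -10.5], [0, 0, 0]], [[0.1, 0, -11.4], [0, 0, 0]], [[0.1, 0, -11.4], [0, 0, 0]], [[0.1, 0, -11.4], [0, 0, 0]]])

```text
time_s: 12.45
tcp_pos: [539.1, -85.1, 108.0]
tool_rot: [3.123, -0.343, 0.001]
contact_force: [0.3, -0.3, 0.6]
opening: 0.473
grasp_force: 0.0
```

Request:
apply_moves(rows=[[[0, 0, 0], [0, 0, 0]], [[0, 0, 0], [0, 0, 0]], [[0, 0, 0], [0, 0, 0]], [[0, 0, 0], [0, 0, 0]], [[0, 0, 0], [0, 0, 0]], [[0, 0, 0], [0, 0, 0]], [[0, 0, 0], [0, 0, 0]]], grip=255)

```text
time_s: 13.15
tcp_pos: [539.4, -85.0, 108.6]
tool_rot: [-3.123, 0.343, -0.003]
contact_force: [0.0, 1.5, 5.3]
opening: 0.159
grasp_force: 58.9
```

Request:
apply_moves(rows=[[[-0.3, 0.07, 0.05], [0, 0, 0]], [[-0.64, 0.14, 0.11], [0, 0, 0]], [[-0.96, 0.22, 0.17], [0, 0, 0]], [[-1.28, 0.29, 0.23], [0, 0, 0]], [[-1.6, 0.36, 0.29], [0, 0, 0]], [[-1.92, 0.43, 0.35], [0, 0, 0]], [[-2.24, 0.5, 0.4], [0, 0, 0]], [[-2.56, 0.58, 0.46], [0, 0, 0]], [[-2.88, 0.65, 0.52], [0, 0, 0]], [[-3.2, 0.72, 0.58], [0, 0, 0]], [[-3.52, 0.8, 0.64], [0, 0, 0]], [[-3.84, 0.87, 0.69], [0, 0, 0]]])

```text
time_s: 14.35
tcp_pos: [501.4, -76.8, 115.6]
tool_rot: [3.122, -0.344, 0.007]
contact_force: [4.9, -0.4, 5.8]
opening: 0.152
grasp_force: 59.1
```

Request:
apply_moves(rows=[[[0, 0, 0], [0, 0, 0]], [[0, 0, 0], [0, 0, 0]], [[0, 0, 0], [0, 0, 0]], [[0, 0, 0], [0, 0, 0]], [[0, 0, 0], [0, 0, 0]], [[0, 0, 0], [0, 0, 0]], [[0, 0, 0], [0, 0, 0]], [[0, 0, 0], [0, 0, 0]], [[0, 0, 0], [0, 0, 0]], [[0, 0, 0], [0, 0, 0]], [[0, 0, 0], [0, 0, 0]], [[0, 0, 0], [0, 0, 0]]])

```text
time_s: 15.55
tcp_pos: [501.1, -76.7, 115.6]
tool_rot: [3.122, -0.344, 0.005]
contact_force: [3.1, 0.6, 7.8]
opening: 0.158
grasp_force: 59.3
```

Request:
apply_moves(rows=[[[0, 0, 0], [0, 0, 0]], [[0, 0, 0], [0, 0, 0]], [[0, 0, 0], [0, 0, 0]], [[0, 0, 0], [0, 0, 0]], [[0, 0, 0], [0, 0, 0]], [[0, 0, 0], [0, 0, 0]], [[0, 0, 0], [0, 0, 0]], [[0, 0, 0], [0, 0, 0]], [[0, 0, 0], [0, 0, 0]], [[0, 0, 0], [0, 0, 0]], [[0, 0, 0], [0, 0, 0]], [[0, 0, 0], [0, 0, 0]]])

```text
time_s: 16.75
tcp_pos: [501.0, -76.7, 115.6]
tool_rot: [3.122, -0.344, 0.004]
contact_force: [3.5, -0.2, 6.4]
opening: 0.159
grasp_force: 59.3
```

```bash
python3 - <<'E'
from h import *
I={n:ctrl.get_image(n) for n in('side','wrist')}
o=ctrl.get_obs(); print(o['time_s'],o['tcp_pos'],o['contact_force'],o['grasp_force'])
cv=np.zeros((600,640,3),np.uint8); cv[:400]=I['wrist']['img']; cv[400:,:400]=cv2.resize(I['side']['img'][240:340,280:480],(400,200)); cv2.imwrite('pics/c6.png',cv)
E
```

```text
16.85 [501.02921798 -76.67511175 115.57050024] [ 3.4269669  -0.06503653  7.62234837] 59.2652428150177
```

View pics/c6.png

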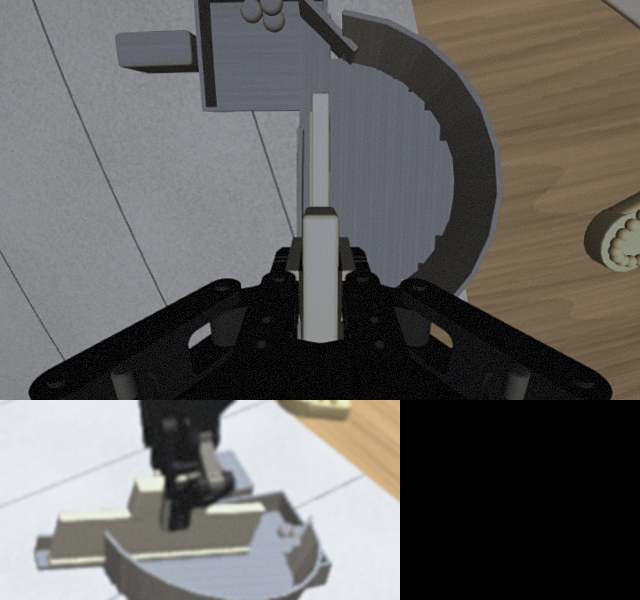

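All three balls lie in the tray, at (252,10), (270,5) and (273,20) in the wrist view. The card is drawn back about 39 mm and still held. I'm releasing it and rising.

Request:
apply_moves(rows=[[[0, 0, 0], [0, 0, 0]], [[0, 0, 0], [0, 0, 0]], [[0, 0, 0], [0, 0, 0]], [[0, 0, 0], [0, 0, 0]], [[0, 0, 0], [0, 0, 0]], [[0, 0, 0], [0, 0, 0]], [[0, 0, 0], [0, 0, 0]]], grip=135)

```text
time_s: 17.55
tcp_pos: [500.1, -76.3, 114.2]
tool_rot: [-3.123, 0.344, 0.0]
contact_force: [-1.8, 0.8, -0.3]
opening: 0.467
grasp_force: 0.0
```

Request:
apply_moves(rows=[[[0, 0, 0.5], [0, 0, 0]], [[0, 0, 1.5], [0, 0, 0]], [[0, 0, 3], [0, 0, 0]], [[0, 0, 5], [0, 0, 0]], [[0, 0, 8], [0, 0, 0]], [[0, 0, 11], [0, 0, 0]], [[0, 0, 13], [0, 0, 0]], [[0, 0, 13], [0, 0, 0]], [[0, 0, 13], [0, 0, 0]], [[0, 0, 13], [0, 0, 0]]])

```text
time_s: 18.55
tcp_pos: [499.4, -76.1, 242.9]
tool_rot: [-3.122, 0.344, 0.003]
contact_force: [-0.3, 0.1, -0.6]
opening: 0.47
grasp_force: 0.0
```

```bash
python3 - <<'E'
from h import *
I={n:ctrl.get_image(n) for n in('side','wrist')}
o=ctrl.get_obs(); print(o['time_s'],o['tcp_pos'],o['contact_force'],o['opening'])
cv=np.zeros((600,640,3),np.uint8); cv[:400]=I['wrist']['img']; cv[400:,:400]=cv2.resize(I['side']['img'][240:340,280:480],(400,200)); cv2.imwrite('pics/c7.png',cv)
E
```

```text
18.65 [499.33316679 -76.10189307 242.45072927] [ 0.41620082  0.34024116 -0.36826148] 0.46765894391633933
```

View pics/c7.png

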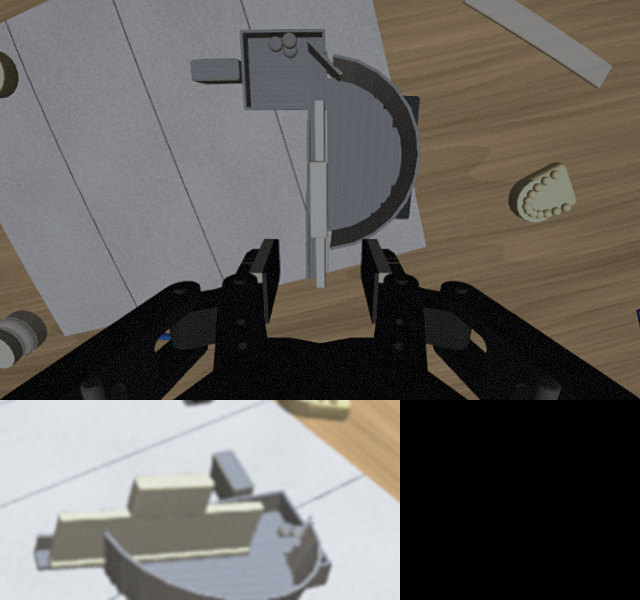

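The balls are in the tray at about (276,43), (289,40) and (289,50). The card stands upright on the rim, let go, and the gripper is clear of everything.

```bash
python3 -c "
from bench import ctrl; print(ctrl.sign_off())"
```

```text
the job is handed in; nothing more can be done
None
```

The job is handed in at about 19 s of the 48 s: the last pictures show all three balls in the tray under the outlet, and the card drawn back about 39 mm, let go and standing on the rim; the hand-in returned no verdict.

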